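# Set the dough portioner's thumbwheel and start it

### The arm

A 6-joint arm with a two-finger parallel gripper is mounted at the origin on the work surface. World frame = base frame: x ahead of the robot, y to its left, z up, the work surface at z = 0. Lengths are in m, angles in rad, forces in N, time in s.
With the tool pointing down it reaches from about 0.275 to 0.825 m from the base axis. Payload 5.2 kg.
Tool frame: the origin (TCP) lies at the very end of the fingers, on their centre line; the grasp point (between the pads) lies r.grip_point_offset behind it (r.grip_point_offset is the distance from the TCP to the grasp point, in m); z points along the fingers, y is the line along which they close (so a half turn about z gives the same grasp; the last joint's range is limited). The gripper opens to 93 mm and grips with 3 to 60 N. Pads are 15 mm wide; open, the fingers measure 128 mm over their backs; the gripper's body (75 mm by 188 mm) begins 65 mm behind the grasp point.
Start: joints at [-1.382, 0.259, 1.535, -0, 1.348, -0.203], TCP at [0.21, -0.508, 0.219] pointing down, gripper open.
Joint ranges: [-3.14, 3.14], [-0.91, 2.08], [0.19, 2.58], [-1.22, 4.36], [0.22, 2.71], [-3.12, 3.12]. Speed limits (rad/s): [2.57, 2.57, 3.14, 3.14, 3.14, 3.14].

### API

Orientations are given as a rotation vector (axis times angle).
In Python, from workcell import status, viewer, r gives the robot as it stands.
- The arm moves only by the tool play_rows, never from a script. Its argument "steps" is a list of rows, each a list of 3 entries, a list of its own where there are three numbers: the opening in per cent of the stroke, from 0 (shut) to 100 (fully open), then the shift along the world's x, y, z in m, then the turn about the world's z in degrees. In form: [[gripper, [dx, dy, dz], spin], ...]. A call has 1 to 20 rows; each row shifts and turns the commanded pose from where the row before left it; what a row does not reach is not made up. A row lasts 1/12 s, in which the tool goes at most 41.7 mm and 7.16 degrees, less where a joint would pass 70% of its speed; a pose out of reach is approached as far as the arm can. A call with a gripper value outside its range is refused whole. The fingers move at their own pace and stop on an object; "newtons" is the grip in N (left out, the last holds). Time passes only in rows, so rows that do not move let the fingers close. It gives the time, the measured TCP pose, the force, the opening and the grip force at its end, in the units of the state.
- status.observe(): the state, without advancing time (a new reading comes with each control period).
- viewer.grab_frame(name): name is "side" or "top" or "wrist"; returns a dict with "img" (480x640x3 uint8, red, green, blue), "fx", "fy", "cx", "cy" (pixels), "position" and "attitude" of the camera in the world. Camera axes: x right, y down, z forward; pixel columns grow to the right and rows downward; lengths in m; the calibration is good to about 2 mm. A picture is of the moment at which its call begins. There is no depth.
- r.job_done(): hands the job in; it is judged then, once.
The state is a dict: "time": time; "q": joint angles; "qvel": joint speeds; "tau": joint torques, N m; "eef_pos": TCP position; "ee_rot": TCP orientation; "contact_force": force on the tool from outside, world axes, zero at the start; "torque": the same for the moment, N m; "opening": opening from 0.0 (shut) to 1.0 (fully open); "grasp_force": force on a finger pad.
Only numpy, scipy, OpenCV 4.12 (cv2) and the standard library are available. Lean on these libraries where they do the work, as an engineer would, in place of code of your own. Each camera call takes 0.05 s, during which the arm holds its last target. There are 200 camera calls.

### The job

Set the dough portioner: with a fingertip, flick the tabs at the top of its thumbwheel away from the robot, click by click, until the wheel's one wide tab stands straight up between the two pointers, without running past it. Only then press the round start button on the small grey box beside it fully down with a fingertip and let it spring back up. Leave the loose things on the bench where they stand.

Things in the scene. Friction and masses are not known exactly. Their poses are not given: they have to be found in the camera images.
- portioner: bench dough portioner, fixed: a steel box 200 (x) x 300 (y) x 86 mm tall, hopper (110 mm across, top 210 mm up) at 85 mm along its +y, thumbwheel at 60 mm along its -y. Origin: centre of its underside, on the bench; z up; its +x is the way the wheel's top must move (away from the robot, give or take the yaw).
- wheel_axle (a point): centre of the thumbwheel, on its axle, 146 mm above the bench; axes as the portioner's, axle along y. Black disc 60 mm across, 14 mm wide, with 6 radial tabs, one every 60 degrees, ending 50 mm from the axle, 7 mm thick; five are 14 mm wide (along the axle), one 36 mm. It stands free between two cheeks, inner faces 24 mm either side of its middle, with pointer fins to 22 mm above the axle.
- wheel (a joint): angle of the thumbwheel, rad. 0: wide tab straight up (wanted). Grows as the wheel's top moves along the portioner's +x. Spring clicks hold it every 1.047 rad; starts 2 or 3 clicks short (near -2.09 or -3.14). About 4 N at a tab's tip breaks it out; pushed 40 of the 60 degrees it snaps on by itself, no run-on; near half-way it may hang. Stops at -3.87 and 1.68.
- wide_tab_tip (a point): middle of the outer end of the wide tab, turning with the wheel, 50 mm from the axle. At rest one tab of the six always stands straight up, its tip 50 mm over the axle; its neighbours lean 60 degrees either side, their tips about 28 mm at most over the axle.
- start_top (a point): centre of the top of the round start button, 32 mm across, 62 mm above the bench when up, on a fixed grey box 85 x 85 x 40 mm; z up
- start (a joint): how far the start button is pressed down, m: 0 up, 0.006 fully down, where it takes 5 N; it springs back up
- mould: loose bystander, leave alone: wooden cake mould, a paddle 165 x 75 x 28 mm lying flat; origin: on its underside
- jar: loose bystander, leave alone: glass jar with a lid, 68 mm across, 120 mm tall; origin: on its underside
- bowl: loose bystander, leave alone: steel bowl, 120 mm across, 55 mm tall; origin: on its underside
- cutter: loose bystander, leave alone: steel ring cutter, 70 mm across, 35 mm tall; origin: on its underside
- cup: loose bystander, leave alone: white plastic cup, 76 mm across, 85 mm tall; origin: on its underside
- brush: loose bystander, leave alone: pastry brush lying flat; origin: on its underside
Mind the look-alikes: they are no part of the job. What is shaped like the part that bears start_top but orange is not meant.

How it is judged:
By the outcome, as a careful person would: the job done as asked, in the order asked, and still so for the second after the job is handed in, with the robot touching nothing.
It also fails if it takes over 51 s, if anything falls off the work surface, if the arm or the gripper's body presses on something with over 40 N, if the wrist force passes 120 N, or if a joint passes its speed limit or range.

## Working session

There is one attempt and no reset: what is moved stays moved. The work goes in short steps, Python scripts to look and compute and a tool call to move; the robot and the scene stay as the last step left them, time stands still between calls to the robot, and variables do not carry over. Pictures are saved under pics/ and viewed, at most 10 in all, crops included, and the job is handed in when it is done.

Besides the shell and the picture viewer there is one more tool, called after ">>>" as a command line: name --argument value ..., lists and objects as JSON in quotes. play_rows: Moves the arm, as the interface text tells. Its arguments: {"type":"object","properties":{"steps":{"type":"array","items":{"type":"array"}},"newtons":{"type":"number"}},"required":["steps"]}

```bash
mkdir -p pics; cat > h.py <<'E'
import numpy as np, cv2
from workcell import status, viewer, r
from scipy.spatial.transform import Rotation as R
def grab(n,f=None):
    d=viewer.grab_frame(n)
    if f: cv2.imwrite('pics/'+f,d['img'][:,:,::-1])
    return d
def rot(d):
    a=np.array(d['attitude'],float)
    return a if a.shape==(3,3) else R.from_rotvec(a).as_matrix() if a.size==3 else R.from_quat(a).as_matrix()
def ray(d,u,v):
    w=rot(d)@np.array([(u-d['cx'])/d['fx'],(v-d['cy'])/d['fy'],1]); return np.array(d['position']),w
def onz(d,u,v,z):
    p,w=ray(d,u,v); return p+w*(z-p[2])/w[2]
def proj(d,P):
    c=rot(d).T@(np.array(P)-np.array(d['position'])); return c[0]/c[2]*d['fx']+d['cx'],c[1]/c[2]*d['fy']+d['cy']
E
python3 - <<'E'
from h import *
for n in ['top','side']:
    d=grab(n,n+'1.png'); print(n,d['fx'],d['cx'],d['cy'],d['position'],d['attitude'])
print(status.observe(), r.grip_point_offset)
E
```

```text
top 550.1476344322388 311.7626936361743 233.54940204721527 [3.58608725e-01 1.54924796e-03 1.62020131e+00] [-2.1911141   2.13459324 -0.12399059]
side 567.9352564804418 330.43584900065514 232.0979738468356 [ 0.49481229 -0.99313867  1.26077085] [-2.42440102  0.03519235 -0.0137998 ]
{'time': 0.1, 'q': array([-1.38178459e+00,  2.59249501e-01,  1.53595336e+00, -2.12209874e-05,
        1.34798321e+00, -2.02801873e-01]), 'qvel': array([ 0.00065255, -0.00094643, -0.00222152, -0.00095584, -0.0002637 ,
        0.00033316]), 'tau': array([ 2.87903815e-03, -4.38210261e+01, -2.84642959e+01,  7.21121044e-02,
        3.62111803e-02, -4.87979526e-05]), 'eef_pos': array([ 0.20994762, -0.50783424,  0.21792007]), 'ee_rot': array([-3.07993439e+00, -6.11227154e-01,  1.52375948e-05]), 'contact_force': array([ 0.29059323, -1.14930184, -0.11403324]), 'torque': array([-0.03067205, -0.04083182,  0.02461877]), 'grasp_force': 0.0, 'opening': 0.9998784920129575} 0.0188
```

View pics/top1.png

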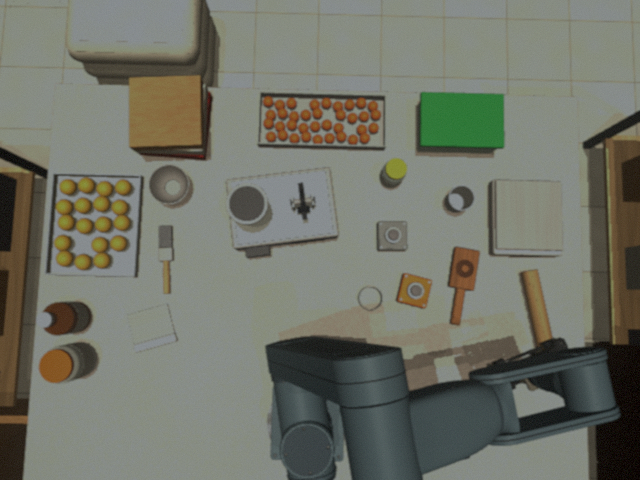

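View pics/side1.png

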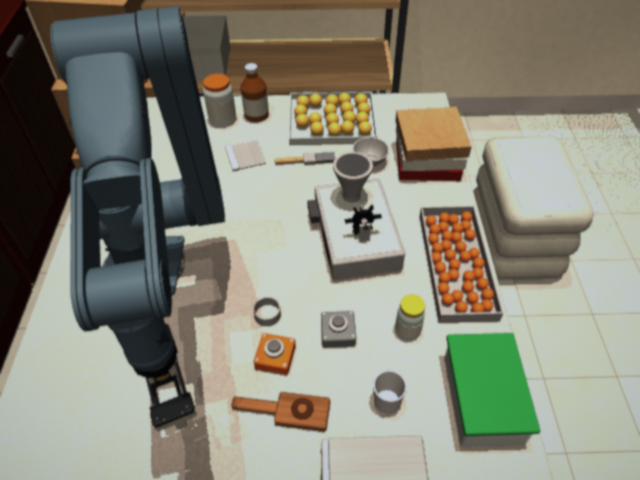

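The top view shows the portioner at about (283,208) with its wheel at (303,202). Candidates for start are the grey box at (392,236) and the orange box at (415,290), which is a look-alike. I choose the grey one. In the side view the wheel is at (363,220), the grey button at (339,322) and the orange one at (274,347).

```bash
python3 - <<'E'
from h import *
t=grab('top');s=grab('side')
for uv in [(226,180),(329,168),(338,237),(233,248)]: print('corner',onz(t,*uv,.086).round(3))
print('hopper top',onz(t,249,204,.21).round(3))
print('wheel',onz(t,303,202,.16).round(3), onz(s,363,219,.146).round(3))
print('button',onz(t,393,235,.062).round(3), onz(s,339,322,.062).round(3))
print('orange',onz(t,416,290,.062).round(3))
print('jar,cup',onz(t,396,168,.12).round(3),onz(t,461,196,.085).round(3),'cutter',onz(t,370,297,.03).round(3))
a=cv2.resize(t['img'][160:260,220:420],None,fx=4,fy=4,interpolation=3)[:400]
b=cv2.resize(s['img'][180:240,310:410],None,fx=6,fy=6,interpolation=3)
c=np.zeros((600,800,3),np.uint8); 
a=cv2.resize(t['img'][165:255,220:420],None,fx=4,fy=4,interpolation=3); c=np.zeros((600,800,3),np.uint8); c[:360]=a
b=cv2.resize(s['img'][196:244,330:394],None,fx=5,fy=5,interpolation=3); c[360:,:320]=b
b=cv2.resize(s['img'][298:346,300:364],None,fx=5,fy=5,interpolation=3); c[360:,320:640]=b
cv2.imwrite('pics/crop1.png',c[:,:,::-1])
E
```

```text
corner [0.681 0.25  0.086]
corner [ 0.723 -0.041  0.086]
corner [ 0.526 -0.071  0.086]
corner [0.488 0.222 0.086]
hopper top [0.593 0.168 0.21 ]
wheel [0.61  0.029 0.16 ] [0.612 0.022 0.146]
button [ 0.539 -0.229  0.062] [ 0.538 -0.243  0.062]
orange [ 0.384 -0.295  0.062]
jar,cup [ 0.72  -0.227  0.12 ] [ 0.652 -0.417  0.085] cutter [ 0.362 -0.169  0.03 ]
```

View pics/crop1.png

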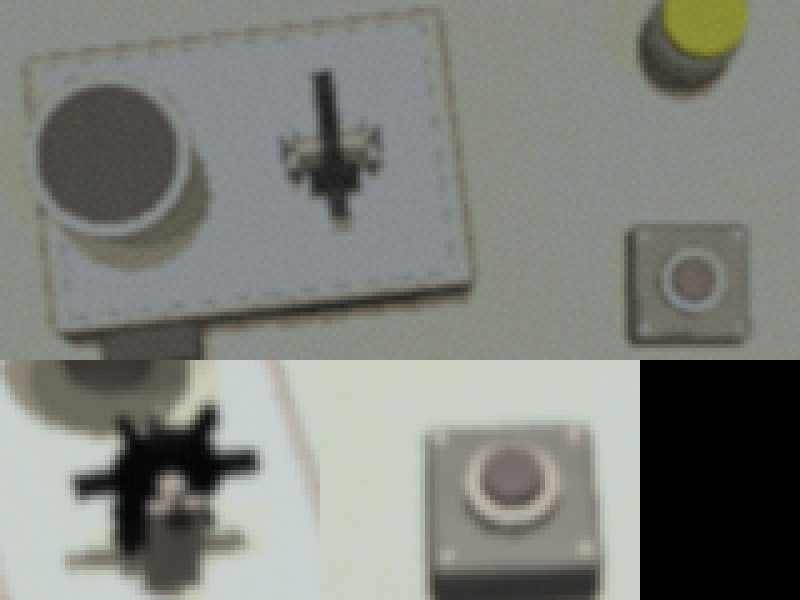

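The crop shows the wheel at top-image pixel (303,202): one narrow tab up, and something wide low down. The grey box with the round button is at (393,235), and it is not orange. The portioner's yaw is about 8 degrees and the wheel axle is at about (0.612, 0.030). Next I go near with the fingers shut.

>>> play_rows --steps '[[0, [0.01, 0.015, 0.012], 0], [0, [0.017, 0.027, 0.012], -1], [0, [0.017, 0.027, 0.012], -1], [0, [0.018, 0.028, 0.012], -1], [0, [0.018, 0.028, 0.012], -1], [0, [0.018, 0.028, 0.012], -1], [0, [0.018, 0.028, 0.012], -1], [0, [0.018, 0.028, 0], -1], [0, [0.018, 0.028, 0], -1], [0, [0.018, 0.028, 0], -1], [0, [0.018, 0.028, 0], -1], [0, [0.018, 0.028, 0], -1], [0, [0.018, 0.028, 0], -1], [0, [0.018, 0.028, 0], -1], [0, [0.018, 0.028, 0], -1], [0, [0.018, 0.028, 0], -0.5], [0, [0.018, 0.028, 0], 0], [0, [0.018, 0.028, 0], 0], [0, [0.015, 0.024, 0], 0], [0, [0.01, 0.014, 0], 0]]'

```text
time: 1.87
eef_pos: [0.5499, 0.0215, 0.3023]
ee_rot: [-3.133, -0.221, 0.0]
contact_force: [-0.2, 0.4, 0.7]
opening: 0.008
grasp_force: 0.0
```

```bash
python3 - <<'E'
from h import *
o=status.observe(); print(o['time'],o['eef_pos'],o['ee_rot'],o['contact_force'],o['opening'])
d=grab('wrist','w1.png'); print(d['position'],d['attitude'],d['fx'])
for n,P in dict(axle=(.612,.030,.146),tabtop=(.612,.030,.196),tcp=o['eef_pos']).items(): print(n,proj(d,P))
E
```

```text
1.8667 [0.54990089 0.02152015 0.30225628] [-3.13279107e+00 -2.20982327e-01  2.87594291e-04] [-0.15274351  0.39904111  0.70594109] 0.008066724272339712
[0.62244038 0.03185645 0.4682224 ] [ 2.2133091  -1.9209453  -0.25703755] 419.43791308750156
axle (np.float64(319.62003628799306), np.float64(138.17949325040536))
tabtop (np.float64(319.7093981748945), np.float64(140.84801090876869))
tcp (np.float64(319.1713942332716), np.float64(301.04695607491817))
```

View pics/w1.png

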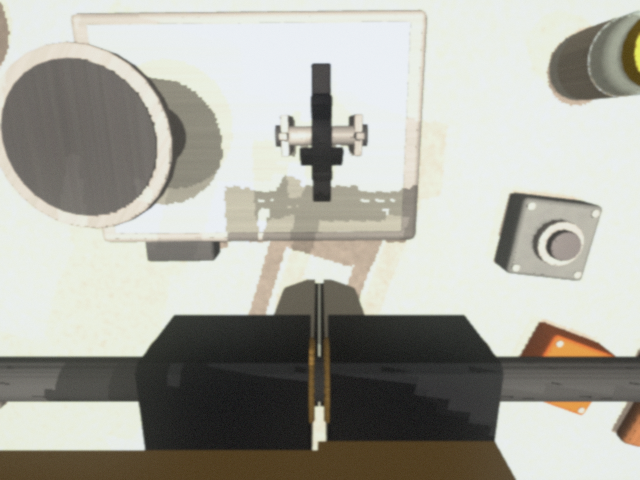

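The wrist view shows the axle at about (321,135), a wide black piece at (321,157), narrow tab tips at v=64 and v=200, and the grey button at (565,245). The wide tab's angle is unclear, so I zoom in on it.

```bash
python3 - <<'E'
from h import *
d=grab('wrist'); s=grab('side','s2.png')
a=cv2.resize(d['img'][50:220,260:390],None,fx=3.5,fy=3.5,interpolation=2)
b=cv2.resize(s['img'][195:245,333:393],None,fx=5.5,fy=11.9,interpolation=2)
b=cv2.resize(s['img'][190:245,330:394],(330,284),interpolation=2)
c=np.zeros((600,800,3),np.uint8); c[:a.shape[0],:a.shape[1]]=a; c[:284,460:790]=b
g=cv2.convertScaleAbs(a,alpha=3,beta=0)[70:390,110:320]; g=cv2.resize(g,None,fx=.95,fy=.95); c[290:290+g.shape[0],460:460+g.shape[1]]=g
cv2.imwrite('pics/z1.png',c[:,:,::-1])
import math
ax=np.array([.615,.029,.146]); X=np.array([.99,.139,0])
for t in range(-180,180,60):
  for k in (30,50):
    P=ax+k/1000*(X*math.sin(math.radians(t))+np.array([0,0,math.cos(math.radians(t))]))
    print(t,k,np.round(proj(d,P)),np.round(proj(s,P),1))
E
```

```text
-180 30 [323. 135.] [363.6 224.5]
-180 50 [323. 135.] [363.3 229.4]
-120 30 [323. 169.] [354.4 222. ]
-120 50 [323. 189.] [347.9 225.3]
-60 30 [323. 173.] [354.7 214.4]
-60 50 [323. 199.] [348.4 212.6]
0 30 [324. 137.] [364.6 209.3]
0 50 [324. 138.] [365. 204.]
60 30 [324.  98.] [374. 212.]
60 50 [324.  70.] [380.6 208.6]
120 30 [324. 101.] [373.3 219.6]
120 50 [324.  78.] [379.4 221.3]
```

View pics/z1.png

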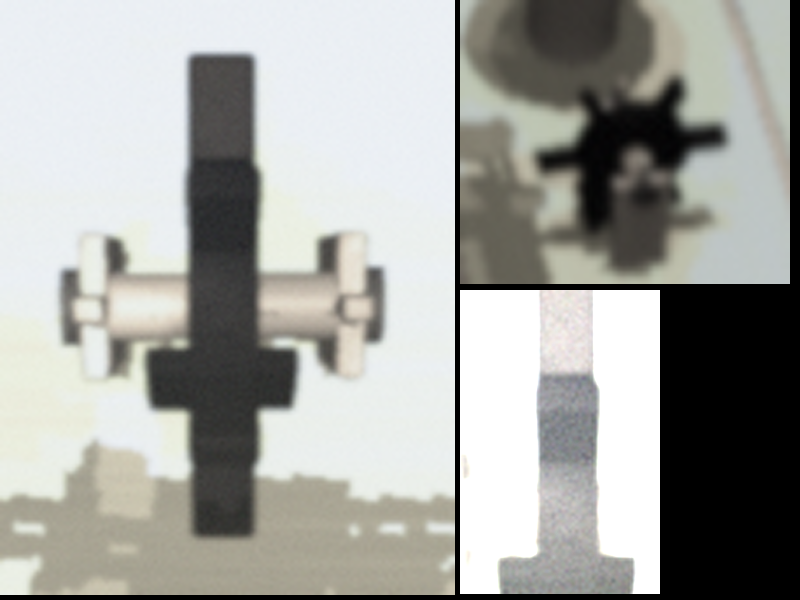

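The zoom, with projected tab tips, shows the tabs at ±30° and ±90° and the wide tab at about -150°. So the wheel hangs half-way, near -2.62. First I push the tab at -30° gently up to upright, then look again.

>>> play_rows --steps '[[0, [0, 0, -0.01], 0], [0, [0, 0, -0.02], 0], [0, [0, 0, -0.025], 0], [0, [0, 0, -0.025], 0], [0, [0, 0, -0.02], 0], [0, [0, 0, -0.014], 0], [0, [0, 0, -0.007], 0], [0, [0.0099, 0.0014, 0], 0], [0, [0.0099, 0.0014, 0], 0], [0, [0.0079, 0.0011, 0], 0], [0, [0.004, 0.0005, 0], 0], [0, [0.004, 0.0005, 0], 0], [0, [0.004, 0.0006, 0], 0], [0, [0.004, 0.0005, 0], 0], [0, [0.004, 0.0006, 0], 0], [0, [0.004, 0.0005, 0], 0], [0, [0, 0, 0], 0]]'

```text
time: 3.43
eef_pos: [0.6012, 0.0259, 0.1816]
ee_rot: [-3.134, -0.218, 0.0]
contact_force: [-0.8, -0.5, -1.1]
opening: 0.007
grasp_force: 0.0
```

```bash
cat > look.py <<'E'
from h import *
import sys
o=status.observe(); print(o['time'],o['eef_pos'].round(4),o['contact_force'].round(1))
d=grab('wrist'); s=grab('side')
c=np.zeros((480,800,3),np.uint8); c[:,:400]=cv2.resize(d['img'][50:250,240:406],(400,480),interpolation=2); c[:344,400:]=cv2.resize(s['img'][190:245,330:394],(400,344),interpolation=2)
cv2.imwrite('pics/'+sys.argv[1],c[:,:,::-1])
E
python3 look.py l1.png
```

```text
3.4333 [0.6012 0.0259 0.1816] [-0.8 -0.5 -1.1]
```

View pics/l1.png

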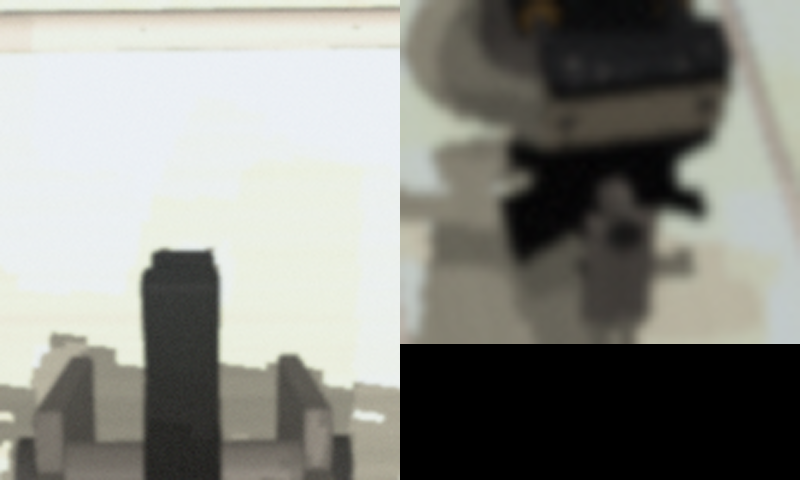

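The wheel snapped on to about -120°: the wide tab is at lower left, pixel (540,220) of the crop, and one tab stands upright. That leaves two clicks. I push the first one, then lift and step back.

>>> play_rows --steps '[[0, [0.0045, 0.0006, 0], 0], [0, [0.0045, 0.0006, 0], 0], [0, [0.0045, 0.0006, 0], 0], [0, [0.0045, 0.0006, 0], 0], [0, [0.0045, 0.0006, 0], 0], [0, [0.0045, 0.0006, 0], 0], [0, [0.0045, 0.0006, 0], 0], [0, [0.003, 0.0004, 0], 0], [0, [0, 0, 0], 0], [0, [0, 0, 0.015], 0], [0, [0, 0, 0.02], 0], [0, [0, 0, 0.005], 0], [0, [-0.014, -0.002, 0], 0], [0, [-0.018, -0.0025, 0], 0], [0, [-0.016, -0.0022, 0], 0], [0, [-0.01, -0.0014, 0], 0], [0, [0, 0, 0], 0]]'

```text
time: 4.95
eef_pos: [0.5756, 0.0223, 0.2217]
ee_rot: [3.134, 0.218, -0.001]
contact_force: [-0.0, -0.4, -0.1]
opening: 0.006
grasp_force: 0.0
```

```bash
python3 look.py l2.png
```

```text
4.95 [0.5756 0.0223 0.2217] [-0.  -0.4 -0.1]
```

View pics/l2.png

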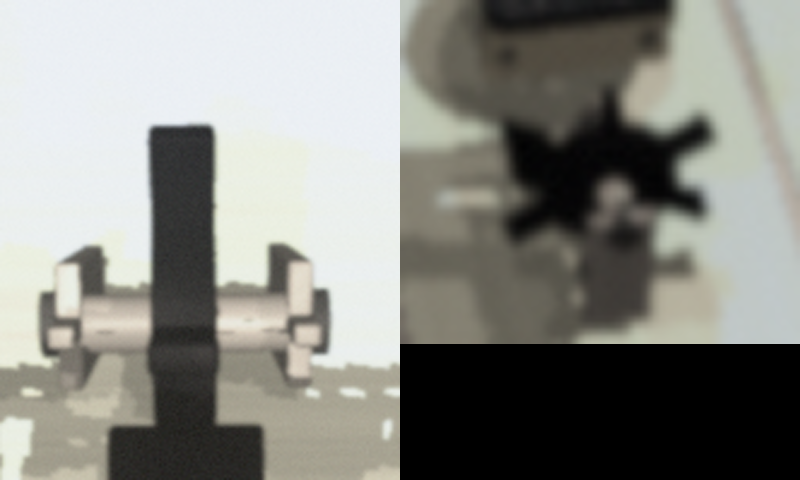

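The wide tab is now one click short: in the wrist crop it shows toward the robot at (185,455), and a narrow tab is upright at (610,100). I do the final click now.

>>> play_rows --steps '[[0, [0.011, 0.0017, 0], 0], [0, [0, 0, -0.01], 0], [0, [0, 0, -0.02], 0], [0, [0, 0, -0.0105], 0], [0, [0.009, 0.0013, 0], 0], [0, [0.0045, 0.0006, 0], 0], [0, [0.0045, 0.0006, 0], 0], [0, [0.0045, 0.0006, 0], 0], [0, [0.0045, 0.0006, 0], 0], [0, [0.0045, 0.0006, 0], 0], [0, [0.0045, 0.0006, 0], 0], [0, [0.0045, 0.0006, 0], 0], [0, [0.0045, 0.0006, 0], 0], [0, [0.0025, 0.0004, 0], 0], [0, [0, 0, 0], 0], [0, [0, 0, 0.015], 0], [0, [0, 0, 0.03], 0], [0, [-0.015, -0.002, 0.03], 0], [0, [-0.03, -0.02, 0], 0], [0, [-0.02, -0.015, 0], 0]]'

```text
time: 6.72
eef_pos: [0.5706, -0.0068, 0.2586]
ee_rot: [3.132, 0.22, 0.007]
contact_force: [-0.1, 0.0, -0.6]
opening: 0.006
grasp_force: 0.0
```

```bash
python3 - <<'E'
from h import *
o=status.observe(); print(o['time'],o['eef_pos'].round(4),o['contact_force'].round(1))
d=grab('wrist'); s=grab('side')
c=np.zeros((480,800,3),np.uint8); c[:,:480]=cv2.resize(d['img'],(480,360),interpolation=3)[:,:].__class__((480,480,3),np.uint8) if 0 else 0
c[:360,:480]=cv2.resize(d['img'],(480,360),interpolation=3); c[:275,480:]=cv2.resize(s['img'][190:245,330:394],(320,275),interpolation=2)
cv2.imwrite('pics/l3.png',c[:,:,::-1])
for z in (.062,):
  print('btn',proj(d,(.539,-.229,z)),proj(d,(.538,-.243,z)))
E
```

```text
6.7167 [ 0.5706 -0.0068  0.2586] [-0.1  0.  -0.6]
btn (np.float64(552.7813030705935), np.float64(277.2407496116181)) (np.float64(567.1863266077204), np.float64(280.2436067181368))
```

View pics/l3.png

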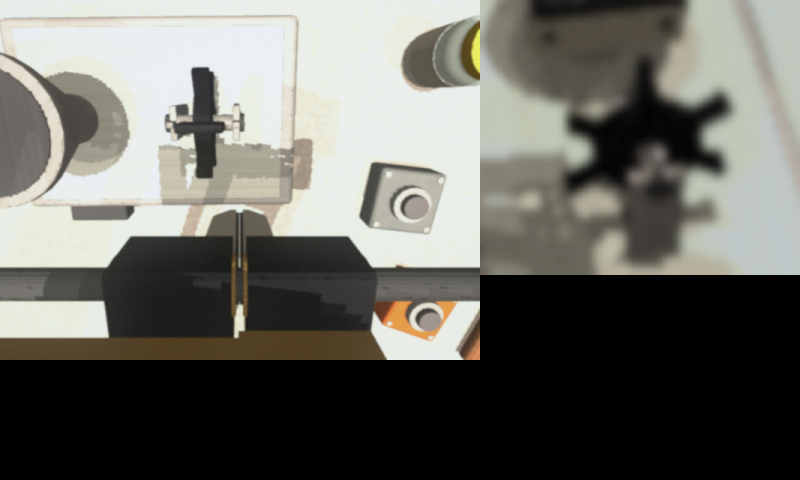

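The wide tab stands upright between the pointers at (205,127) in the wrist picture, and the side view shows a tab straight up. The grey button is at wrist pixel (551,276), which matches the estimate (0.539, -0.228). I move over and press it.

>>> play_rows --steps '[[0, [-0.003, -0.02, 0], 0], [0, [-0.0045, -0.032, 0], 0], [0, [-0.0045, -0.032, 0], 0], [0, [-0.0045, -0.032, 0], 0], [0, [-0.0045, -0.032, 0], 0], [0, [-0.0045, -0.032, 0], 0], [0, [-0.004, -0.028, -0.02], 0], [0, [-0.002, -0.013, -0.03], 0], [0, [0, 0, -0.035], 0], [0, [0, 0, -0.035], 0], [0, [0, 0, -0.03], 0], [0, [0, 0, -0.015], 0], [0, [0, 0, -0.01], 0], [0, [0, 0, -0.007], 0], [0, [0, 0, 0], 0]]'

```text
time: 8.07
eef_pos: [0.5392, -0.2272, 0.0731]
ee_rot: [-3.133, -0.218, 0.002]
contact_force: [-0.3, -0.1, -0.2]
opening: 0.008
grasp_force: 0.0
```

```bash
python3 - <<'E'
from h import *
o=status.observe(); print(o['time'],o['eef_pos'].round(4),o['contact_force'].round(1))
E
```

```text
8.0667 [ 0.5392 -0.2272  0.0731] [-0.3 -0.1 -0.2]
```

>>> play_rows --steps '[[0, [0, 0, -0.004], 0], [0, [0, 0, -0.004], 0], [0, [0, 0, -0.003], 0], [0, [0, 0, -0.002], 0], [0, [0, 0, -0.002], 0], [0, [0, 0, -0.001], 0], [0, [0, 0, -0.001], 0], [0, [0, 0, 0], 0], [0, [0, 0, 0], 0]]'

```text
time: 8.82
eef_pos: [0.5397, -0.2277, 0.0576]
ee_rot: [3.133, 0.218, 0.001]
contact_force: [0.3, 0.2, 4.2]
opening: 0.006
grasp_force: 2.0
```

>>> play_rows --steps '[[0, [0, 0, -0.001], 0], [0, [0, 0, -0.001], 0], [0, [0, 0, -0.001], 0], [0, [0, 0, -0.001], 0], [0, [0, 0, 0], 0], [0, [0, 0, 0], 0]]'

```text
time: 9.32
eef_pos: [0.5398, -0.2277, 0.056]
ee_rot: [3.133, 0.218, 0.003]
contact_force: [-4.8, 4.4, 22.1]
opening: 0.004
grasp_force: 11.0
```

The button bottoms out at z = 0.056, with the force rising hard to 22 N. I let it up and back off.

>>> play_rows --steps '[[0, [0, 0, 0.004], 0], [0, [0, 0, 0.006], 0], [0, [0, 0, 0.015], 0], [0, [0, 0, 0.03], 0], [0, [0, 0, 0.03], 0], [0, [0, 0, 0.03], 0], [0, [0, 0, 0.03], 0], [0, [-0.02, -0.02, 0.03], 0], [0, [-0.02, -0.03, 0], 0], [0, [-0.02, -0.02, 0], 0], [0, [0, 0, 0], 0], [0, [0, 0, 0], 0]]'

```text
time: 10.32
eef_pos: [0.478, -0.2982, 0.2276]
ee_rot: [-3.133, -0.213, 0.002]
contact_force: [0.2, -0.4, -1.0]
opening: 0.003
grasp_force: 0.0
```

```bash
python3 - <<'E'
from h import *
o=status.observe(); print(o['time'],o['eef_pos'].round(4),o['contact_force'].round(1))
d=grab('wrist'); s=grab('side');t=grab('top')
c=np.zeros((560,800,3),np.uint8)
c[:275,480:]=cv2.resize(s['img'][190:245,330:394],(320,275),interpolation=2)
c[280:555,480:]=cv2.resize(t['img'][175:230,270:334],(320,275),interpolation=2)
c[:360,:480]=cv2.resize(d['img'],(480,360),interpolation=3)
cv2.imwrite('pics/l4.png',c[:,:,::-1])
E
```

```text
10.3167 [ 0.478  -0.2982  0.2276] [ 0.2 -0.4 -1. ]
```

View pics/l4.png

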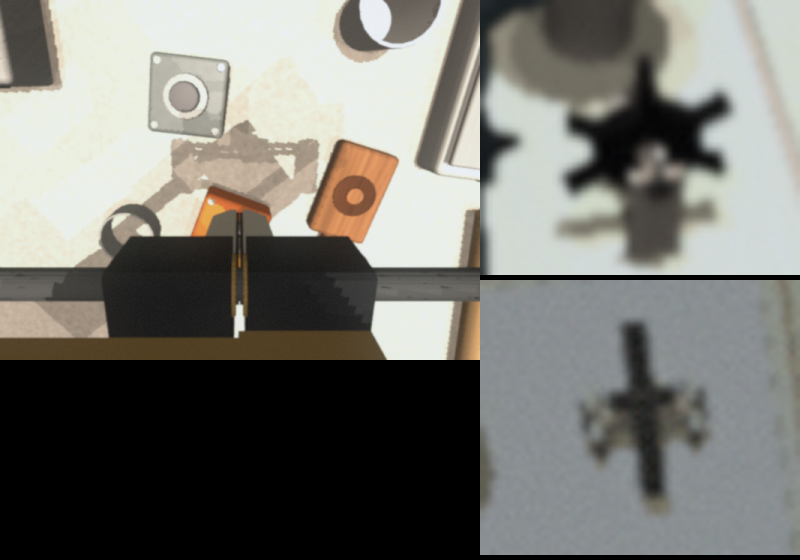

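The wide tab is still upright: the top crop shows a bar at (640,398). The start button is up at (185,95), the other objects in view stand where they were, and the robot is clear of everything.

```bash
python3 -c "
from workcell import r
print(r.job_done())"
```

```text
the job is handed in; nothing more can be done
None
```

The wheel's wide tab stands straight up between the pointers, the grey start button was pressed to its 6 mm stop and sprang back, no loose object was touched, and the job was handed in at about 10.5 s.

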